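Fit the brass socket and post of a ring stand

TASK

Put the ring stand together: take the larger of the two brass sockets, push it into the hole of the dark wooden block and press it down until its shoulder sits flush on the wood all round - it is a tight fit and the block gives on its rubber feet, so press firmly but do not force it. Then take the wooden post out of its pale holder, stand it fully home and upright in the brass socket and let go, leaving the small socket, the bangle and the tray where they are.

Things in the scene. Friction and masses are not known exactly. Their poses are not given: they have to be found in the camera images.
- bushing_center (a point): the larger brass socket, a shouldered bushing upright on the cloth, 58 mm high, 0.18-0.29 kg; this point is its centre, on its axis, 29 mm above its foot. From the foot up: closed sleeve, diameter 30, length 26 mm (chamfered foot); shoulder flange, diameter 48, 6 mm thick; hub to grip, diameter 30, 26 mm high. Hub hole 20 mm wide, 29 mm deep. z is its axis, up
- bushing_shoulder (a point): centre of the underside of the larger socket's shoulder flange, 26 mm above its foot: the face that must meet the wood. The flange's upper face, 32 mm above the foot, is a ledge 9 mm wide round the hub that can be pushed on
- bushing_top (a point): centre of the top rim of the larger socket's hub, 58 mm above its foot, on the axis of its hole
- bore_mouth (a point): centre of the hole's mouth in the top of the dark wooden block (110 x 110 x 40 mm, top about 60 mm above the cloth); z up along the hole, 31 mm wide, 1.5 mm chamfer, 32 mm deep, closed below. The block keeps its place but rests on springy feet: it sinks several mm when pushed and rises again; this point moves with it
- post_stem (a point): the wooden ring post, upright in its holder, 94 mm long, 0.07 kg; this point is on its axis, half-way up its stem (25 mm in diameter, 58 mm long, domed tip above), 35 mm above the collar's underside, 57 mm above the foot. Below the stem: a collar 34 mm in diameter, 6 mm thick, and a spigot 16 mm in diameter, 22 mm long. z is its axis, up
- post_collar (a point): centre of the underside of the post's collar, which rests on the holder and at the end must rest on the rim of the larger socket's hub
- spare_center (a point): bystander: the small brass socket, same shape but 36 mm across its flange, 45 mm high; this point is its centre, 22.5 mm above the cloth
- bangle_center (a point): bystander: a steel bangle 68 mm across and 9 mm high, lying flat; its centre
- tray_center (a point): bystander: an open rose-coloured tray, 130 x 170 x 32 mm, with three compartments; its centre, 16 mm above the cloth
- block: the dark wooden block; origin at the centre of its underside, 40 mm below the hole's mouth. Four spring pads about 9 mm down the hole clasp the sleeve: from there to the bottom the socket goes in against a steady 8 to 16 N; about 20 N of downward push brings the shoulder home. Over 27 N is too much: it drives the block more than 10 mm down and overloads its feet
- holder: the pale wooden holder of the post, a fixed block 75 x 75 x 34 mm with a hole 20 mm wide and 27 mm deep in the middle of its top; origin at the centre of its underside
Things that resemble listed ones, but are neither listed nor needed, are in the scene too. Of the things shaped like the part that bears bore_mouth, the dark wooden one is meant. Leave any red look-alike of the part that bears bushing_center alone.

How it is judged:
By the outcome, as a careful person would: the job done as asked, in the order asked, and still so for the second after the job is handed in, with the robot touching nothing.
It also fails if it takes over 66 s, if anything falls off the work surface, if the arm or the gripper's body presses on something with over 40 N, if the wrist force passes 120 N, or if a joint passes its speed limit or range.

ROBOT

A 6-joint arm with a two-finger parallel gripper is mounted at the origin on the work surface. World frame = base frame: x ahead of the robot, y to its left, z up, the work surface at z = 0. Lengths are in mm, angles in rad, forces in N, time in s.
With the tool pointing down it reaches from about 275 to 1000 mm from the base axis. Payload 8.4 kg.
Tool frame: the origin (TCP) lies midway between the tips of the shut fingers; the grasp point (between the pads) lies 19 mm behind it; z points along the fingers, y is the line along which they close (so a half turn about z gives the same grasp; the last joint's range is limited). The gripper opens to 85 mm and grips with 20 to 120 N. Pads are 22 mm wide; open, the fingers measure 114 mm over their backs; the gripper's body (76 mm by 85 mm) begins 54 mm behind the grasp point. The pads swing forward as they close: fully open they stand 13 mm farther back than shut.
Start: joints at [-1.125, 0.353, 1.633, -0, 1.155, -0.002], TCP at [270.614, -563.379, 231.281] pointing down, gripper open.
Joint ranges: [-2.63, 2.63], [-0.92, 2.1], [0.06, 2.66], [-1.3, 4.44], [0, 2.69], [-3.02, 3.02]. Speed limits (rad/s): [2.22, 2.22, 2.79, 3.14, 3.14, 3.14].

INTERFACE

Orientations are given as [roll, pitch, yaw] about the fixed x, y, z axes, in that order (R = Rz(yaw) Ry(pitch) Rx(roll)).
In Python, from rig import telemetry, optics, r gives the robot as it stands.
- The arm moves only by the tool play_rows, never from a script. Its arguments are lists of equal length, an entry for each row: "dp": the shift along the tool's x, y, z in units of 40 mm (1.0 is 40 mm), a list of three; "rot": the turn, a rotation vector about the tool's x, y, z in units of 6 degrees (1.0 is 6 degrees), a list of three. In form: {"dp": [[tx, ty, tz], ...], "rot": [[ax, ay, az], ...]}. A call has 1 to 5 rows; each row is the pose to reach, as a shift and turn from the pose commanded when the call began, along the tool's axes at that moment; what a row does not reach only later rows make up. A row lasts 1/12 s, in which the tool goes at most 41.7 mm and 7.16 degrees, less where a joint would pass 70% of its speed; a pose out of reach is approached as far as the arm can. A call with a gripper value outside its range is refused whole. "fingers" is the opening, from 0 (shut) to 1 (fully open), set as the call begins (left out, the last holds). The fingers move at their own pace and stop on an object; "grip_force" is the grip in N (left out, the last holds). Time passes only in rows, so rows that repeat a pose let the fingers close. It gives the time, the measured TCP pose, the force, the opening and the grip force at its end, in the units of the state.
- telemetry.sense(): the state, without advancing time (a new reading comes with each control period).
- optics.grab_frame(name): name is "side" or "top" or "wrist"; returns a dict with "color" (420x560x3 uint8, red, green, blue), "mtx" (3x3 intrinsics, pixels), "R" (3x3) and "t" (3): a world point X has camera coordinates R X + t; the wrist camera has in their place "mount" (4x4, takes a point from camera to tool coordinates, whose origin is the TCP and whose axes are the flange's). Camera axes: x right, y down, z forward; pixel columns grow to the right and rows downward; lengths in mm; the calibration is good to about 2 mm. A picture is of the moment at which its call begins: read the wrist's pose just before it. There is no depth.
- r.sign_off(): hands the job in; it is judged then, once.
The state is a dict: "clock": time; "qpos": joint angles; "qvel": joint speeds; "joint_efforts": joint torques, N m; "eef_pos": TCP position; "tcp_rot": TCP orientation; "contact_force": force on the tool from outside, world axes, zero at the start; "wrist_torque": the same for the moment, N m; "opening": opening from 0.0 (shut) to 1.0 (fully open); "grasp_force": force on a finger pad.
Only numpy, scipy, OpenCV 4.12 (cv2) and the standard library are available. Lean on these libraries where they do the work, as an engineer would, in place of code of your own. Each camera call takes 0.05 s, during which the arm holds its last target. There are 200 camera calls.

## Working session

There is one attempt and no reset: what is moved stays moved. The work goes in short steps, Python scripts to look and compute and a tool call to move; the robot and the scene stay as the last step left them, time stands still between calls to the robot, and variables do not carry over. Pictures are saved under pics/ and viewed, at most 13 in all, crops included, and the job is handed in when it is done.

Besides the shell and the picture viewer there is one more tool, called by a JSON object that holds its "name" and its "arguments", one argument or row to a line. play_rows: Moves the arm, as the interface text tells. Its arguments: {"type":"object","properties":{"dp":{"type":"array"},"rot":{"type":"array"},"fingers":{"type":"number"},"grip_force":{"type":"number"}},"required":["dp","rot"]}

```bash
ls; mkdir -p pics; python3 - <<'E'
from rig import telemetry, optics, r
import cv2,numpy as np
s=telemetry.sense(); print(s)
for n in("top","side"):
    f=optics.grab_frame(n); print(n,f["mtx"].tolist(),f["R"].tolist(),f["t"].tolist())
    cv2.imwrite(f"pics/{n}0.png",f["color"][:,:,::-1]); np.savez(f"pics/{n}0.npz",**f)
f=optics.grab_frame("wrist"); print(f["mtx"].tolist(),f["mount"].tolist())
E
```

```text
pics
{'clock': 0.0, 'qpos': array([-1.12543213e+00,  3.53629904e-01,  1.63412392e+00, -4.36791280e-05,
        1.15521586e+00, -2.42061807e-03]), 'qvel': array([ 4.29084486e-05,  3.05098425e-04, -1.71818860e-03,  1.77054000e-04,
        1.40705011e-03, -5.19573460e-04]), 'joint_efforts': array([-1.16462135e-03, -6.05257416e+01, -3.42063403e+01, -7.06985020e-05,
        9.58168617e-03,  1.32217458e-06]), 'eef_pos': array([ 270.37780106, -562.9636371 ,  230.57745108]), 'tcp_rot': array([-3.14021553e+00,  3.66035427e-05,  4.47802499e-01]), 'contact_force': array([0.39601001, 0.16379167, 0.14951312]), 'wrist_torque': array([ 0.02404356, -0.0624351 ,  0.03499401]), 'grasp_force': 0.0, 'opening': 0.9977788399644494}
top [[435.6832790564771, 0.0, 277.976061241353], [0.0, 435.6832790564771, 205.55880129300678], [0.0, 0.0, 1.0]] [[0.014192253545251256, -0.999896677788452, -0.0022833499346666484], [-0.9969276274545477, -0.013974112083878953, -0.07707158885941075], [0.07703171786448852, 0.0033701541632438444, -0.9970229468290899]] [-12.316267603768033, 564.9988433458939, 929.5158298193516]
side [[395.79316778066254, 0.0, 275.10657526155313], [0.0, 395.79316778066254, 212.740058602162], [0.0, 0.0, 1.0]] [[-0.9707712128511548, -0.23869473513694475, -0.025061438853382613], [-0.10309122673214308, 0.5089966410367458, -0.8545727695077652], [0.2167382090688209, -0.8270110294495557, -0.5187266196161773]] [584.5963304266945, 123.02665944904645, 748.128448192389]
[[340.1971661404931, 0.0, 277.2744357828727], [0.0, 340.1971661404931, 209.8104273372068], [0.0, 0.0, 1.0]] [[0.00029488780516063296, -0.9541595169947001, -0.2992983948664301, 76.97852299897073], [0.9999999535646297, 0.0003043827757275352, 1.4895065506968148e-05, 0.4037081147844068], [7.68890076905937e-05, -0.2992983853607718, 0.9541595624467191, -142.37791863540377], [0.0, 0.0, 0.0, 1.0]]
```

View pics/top0.png

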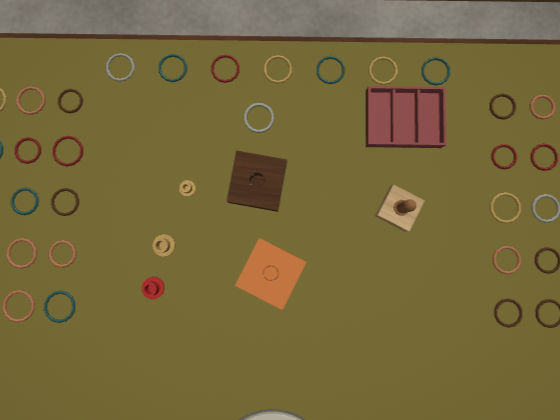

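View pics/side0.png

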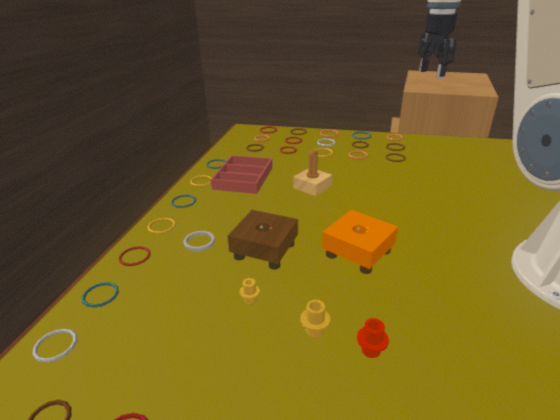

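Top-view candidates:
- Sockets: large brass (163,245), small brass (187,188) and red look-alike (152,288). I choose the large brass one.
- Blocks: dark wood (258,181) and orange (271,273). I choose the dark one.
- Post: in the pale holder at (402,208).

The side view agrees: large brass (315,317), dark block (264,235), post (313,165).

```bash
cat > h.py <<'E'
import numpy as np,cv2
from scipy.spatial.transform import Rotation as Ro
from rig import telemetry, optics, r
def cast(f,uv,z):
    d=f["R"].T@np.linalg.inv(f["mtx"])@[uv[0],uv[1],1.]; c=-f["R"].T@f["t"]
    return (c+d*(z-c[2])/d[2])[:2]
def proj(f,X):
    p=f["mtx"]@(f["R"]@np.asarray(X,float)+f["t"]); return p[:2]/p[2]
def wrist():
    s=telemetry.sense(); f=dict(optics.grab_frame("wrist")); M=f["mount"]
    A=Ro.from_euler("xyz",s["tcp_rot"]).as_matrix()
    Rc=A@M[:3,:3]; c=A@M[:3,3]+s["eef_pos"]
    f["R"]=Rc.T; f["t"]=-Rc.T@c; return s,f
def delta(goal,yaw=None):
    "move to goal TCP (pointing down, yaw) in units"
    s=telemetry.sense(); A=Ro.from_euler("xyz",s["tcp_rot"])
    d=A.inv().apply(np.array(goal,float)-s["eef_pos"])/40
    y=s["tcp_rot"][2] if yaw is None else yaw
    B=Ro.from_euler("xyz",[np.pi,0,y]); return d.round(3),((A.inv()*B).as_rotvec()*180/np.pi/6).round(3)
def blobs(img,m,amin=60):
    m=cv2.morphologyEx(m.astype(np.uint8)*255,cv2.MORPH_OPEN,np.ones((2,2)))
    cs,_=cv2.findContours(m,cv2.RETR_EXTERNAL,cv2.CHAIN_APPROX_NONE)
    return [c for c in cs if cv2.contourArea(c)>amin]
E
python3 - <<'E'
from h import *
F={n:dict(np.load(f"pics/{n}0.npz")) for n in("top","side")}
f=F["top"]; hsv=cv2.cvtColor(f["color"],cv2.COLOR_RGB2HSV)
for p in[(153,245),(163,236),(258,200),(240,160),(270,285),(390,200),(402,205),(200,300)]: print(p,hsv[p[1],p[0]],f["color"][p[1],p[0]])
print("flange rough",cast(f,(163,245),32),"spare",cast(f,(187,188),25),"red",cast(f,(152,288),32))
H,S,V=cv2.split(hsv)
m=np.zeros(H.shape,bool); m[135:225,215:300]=True
for c in blobs(f,m&(V<90)&(H<18),500):
    b=cv2.minAreaRect(c); print("block",b,cast(f,b[0],60))
print("bore",cast(f,(258,180),60)); print("holder",cast(f,(401,208),34))
g=F["top"]["color"]
cv2.imwrite("pics/c0.png",cv2.resize(g[170:310,130:310][:,:,::-1],None,fx=4,fy=4,interpolation=cv2.INTER_CUBIC))
E
```

```text
(153, 245) [ 20 131 170] [170 140  83]
(163, 236) [ 20 128 179] [179 148  89]
(258, 200) [ 12 143  80] [80 53 35]
(240, 160) [ 12 142  79] [79 53 35]
(270, 285) [ 12 172 193] [193 116  63]
(390, 200) [ 18  97 184] [184 155 114]
(402, 205) [ 13 138  59] [59 41 27]
(200, 300) [ 25 139 117] [117 107  53]
flange rough [475.97393103 241.15907039] spare [600.54162754 194.85640667] red [384.44127214 261.45198589]
block ((257.49200439453125, 181.5439910888672), (51.60844802856445, 52.41343307495117), 10.304845809936523) [612.25004852  39.35313621]
bore [615.53860664  38.3419757 ]
holder [ 562.61436542 -269.31384737]
```

View pics/c0.png

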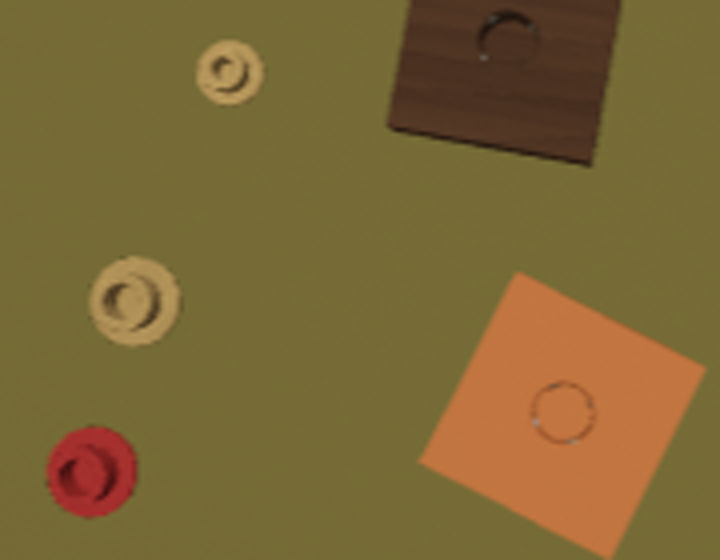

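The crop confirms the large brass socket, with its flange centred at crop (135,301), which is top (163.7,245). The dark block is the wooden one; the red socket and orange block stay untouched. I'm moving over the holder now and will look at each thing closely on the way.

{"name": "play_rows", "arguments": {
  "dp": [
    [9.76,-3.46,0],
    [9.76,-3.46,0],
    [9.76,-3.46,0],
    [9.76,-3.46,0],
    [9.76,-3.46,0]
  ],
  "rot": [
    [0,0,0],
    [0,0,0],
    [0,0,0],
    [0,0,0],
    [0,0,0]
  ],
  "fingers": 0.8
}}

```text
clock: 0.57
eef_pos: [418.3, -414.1, 231.1]
tcp_rot: [-3.141, 0.0, 0.447]
contact_force: [1.0, -0.3, -0.4]
opening: 0.803
grasp_force: 0.0
```

```bash
python3 -c "
from h import *
print(delta([562,-269,230]),delta([612,39,230]),telemetry.sense()['tcp_rot'])"
```

```text
(array([ 4.807, -1.716,  0.028]), array([-0.003,  0.001, -0.   ])) (array([ 9.264, -8.118,  0.03 ]), array([-0.003,  0.001, -0.   ])) [-3.14130990e+00  8.35831752e-05  4.47236284e-01]
```

{"name": "play_rows", "arguments": {
  "dp": [
    [4.8,-1.7,0],
    [4.8,-1.7,0],
    [4.8,-1.7,0],
    [4.8,-1.7,0],
    [4.8,-1.7,0]
  ],
  "rot": [
    [0,0,0],
    [0,0,0],
    [0,0,0],
    [0,0,0],
    [0,0,0]
  ]
}}

```text
clock: 0.98
eef_pos: [562.5, -269.0, 231.2]
tcp_rot: [-3.141, -0.0, 0.448]
contact_force: [-0.3, -1.0, -0.9]
opening: 0.802
grasp_force: 0.0
```

```bash
python3 -c "
from h import *
s,f=wrist(); np.savez('pics/wh.npz',**f); cv2.imwrite('pics/wh.png',f['color'][:,:,::-1])
print(s['eef_pos'],proj(f,[562,-269,34]),delta([612,39,230]))"
```

```text
[ 562.5016946  -268.98481575  231.16173222] [276.732423   182.65495949] (array([ 4.326, -6.348,  0.052]), array([-0.009, -0.035,  0.   ]))
```

View pics/wh.png

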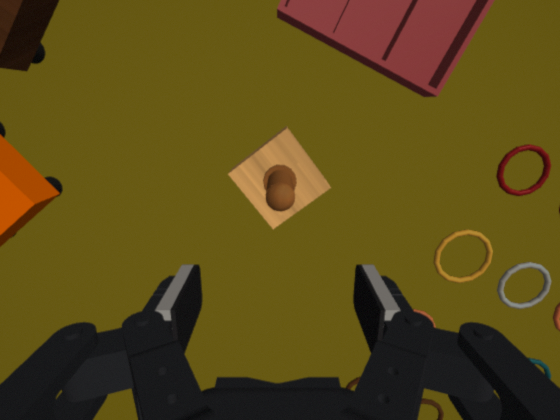

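The view shows the holder with corners (289,128), (330,187), (274,229) and (228,176). The post's collar is near (280,178) and its tip near (281,195). Next is the block.

{"name": "play_rows", "arguments": {
  "dp": [
    [4.33,-6.35,0],
    [4.33,-6.35,0],
    [4.33,-6.35,0],
    [4.33,-6.35,0],
    [4.33,-6.35,0]
  ],
  "rot": [
    [0,0,0],
    [0,0,0],
    [0,0,0],
    [0,0,0],
    [0,0,0]
  ]
}}

```text
clock: 1.45
eef_pos: [592.2, -63.4, 231.1]
tcp_rot: [-3.141, 0.0, 0.448]
contact_force: [0.6, -0.6, -1.0]
opening: 0.796
grasp_force: 0.0
```

{"name": "play_rows", "arguments": {
  "dp": [
    [1.4,-2.05,0],
    [1.4,-2.05,0],
    [1.4,-2.05,0],
    [1.4,-2.05,0],
    [1.4,-2.05,0]
  ],
  "rot": [
    [0,0,0],
    [0,0,0],
    [0,0,0],
    [0,0,0],
    [0,0,0]
  ]
}}

```text
clock: 1.87
eef_pos: [607.1, 33.7, 231.0]
tcp_rot: [3.142, 0.001, 0.45]
contact_force: [-0.3, -1.4, -0.0]
opening: 0.799
grasp_force: 0.0
```

```bash
python3 -c "
from h import *
s,f=wrist(); np.savez('pics/wb.npz',**f); cv2.imwrite('pics/wb.png',f['color'][:,:,::-1])
print(s['eef_pos'],proj(f,[612,39,60]),delta([476,241,180]))
f=dict(np.load('pics/wh.npz'));H,S,V=cv2.split(cv2.cvtColor(f['color'],cv2.COLOR_RGB2HSV))
for p in[(255,170),(280,180),(281,195),(350,200)]: print(p,H[p[1],p[0]],S[p[1],p[0]],V[p[1],p[0]])
"
```

```text
[607.11204733  33.66647769 230.95785803] [273.99421178 181.24583248] (array([-0.691, -6.116,  1.274]), array([0.002, 0.008, 0.   ]))
(255, 170) 16 143 189
(280, 180) 14 177 105
(281, 195) 14 173 131
(350, 200) 25 211 104
```

View pics/wb.png

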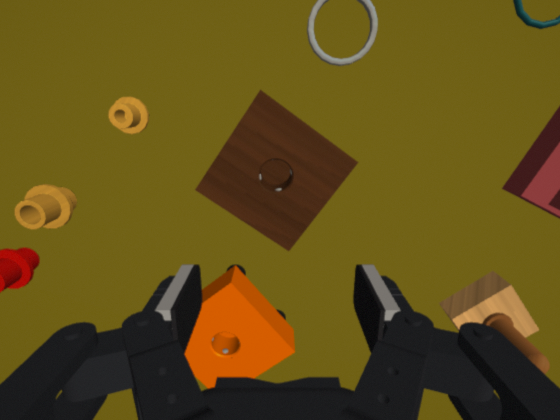

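The block's top corners are at (262,90), (357,162), (290,250) and (196,188), with the hole near (276,174). The large socket is at (45,207). I'm going to the socket.

{"name": "play_rows", "arguments": {
  "dp": [
    [-0.7,-6.1,0],
    [-0.7,-6.1,0],
    [-0.7,-6.1,0],
    [-0.7,-6.1,0],
    [-0.7,-6.1,0]
  ],
  "rot": [
    [0,0,0],
    [0,0,0],
    [0,0,0],
    [0,0,0],
    [0,0,0]
  ]
}}

```text
clock: 2.33
eef_pos: [495.5, 208.6, 231.3]
tcp_rot: [3.141, 0.0, 0.445]
contact_force: [0.2, -0.4, 0.1]
opening: 0.796
grasp_force: 0.0
```

{"name": "play_rows", "arguments": {
  "dp": [
    [-0.1,-1.0,0],
    [-0.1,-1.0,0],
    [-0.1,-1.0,0],
    [-0.1,-1.0,0],
    [-0.1,-1.0,0]
  ],
  "rot": [
    [0,0,0],
    [0,0,0],
    [0,0,0],
    [0,0,0],
    [0,0,0]
  ]
}}

```text
clock: 2.75
eef_pos: [476.2, 242.0, 231.3]
tcp_rot: [3.141, -0.0, 0.446]
contact_force: [0.9, 0.3, 0.2]
opening: 0.799
grasp_force: 0.0
```

```bash
python3 - <<'E'
from h import *
def quad(n,lo,hi,z,box):
    f=dict(np.load(n)); hsv=cv2.cvtColor(f['color'],cv2.COLOR_RGB2HSV)
    m=cv2.inRange(hsv,np.array(lo),np.array(hi)); k=np.zeros_like(m); x0,y0,x1,y1=box; k[y0:y1,x0:x1]=1
    cs,_=cv2.findContours(m*k,cv2.RETR_EXTERNAL,cv2.CHAIN_APPROX_NONE); c=max(cs,key=cv2.contourArea)
    P=np.array([cast(f,p[0],z) for p in c],np.float32); h=cv2.convexHull(P); b=cv2.minAreaRect(h)
    print(n,b); return f
f=quad('pics/wh.npz',(5,50,60),(21,190,255),34,(200,100,350,245))
V=cv2.cvtColor(f['color'],cv2.COLOR_RGB2HSV)[:,:,2]
print("post tip",cast(f,(281,197),104),"collar",cast(f,(280,178),40))
f=quad('pics/wb.npz',(0,100,25),(20,255,110),60,(185,80,370,258))
g=cv2.cvtColor(f['color'],cv2.COLOR_RGB2GRAY)
print("bore rough",cast(f,(276,174),60))
cb=cv2.resize(f['color'][144:204,236:316],None,fx=5,fy=5,interpolation=cv2.INTER_CUBIC)
s,f=wrist(); np.savez('pics/ws.npz',**f)
print(s['eef_pos'],proj(f,[476,241,32]))
hsv=cv2.cvtColor(f['color'],cv2.COLOR_RGB2HSV)
u,v=proj(f,[476,241,40]).astype(int); print(hsv[v-20:v+20:8,u-20:u+20:8].tolist())
cs=cv2.resize(f['color'][v-60:v+60,u-80:u+80],None,fx=2.5,fy=2.5,interpolation=cv2.INTER_CUBIC); print('crop org',u-80,v-60)
cv2.imwrite('pics/cc.png',np.hstack([cb,cs])[:,:,::-1])
E
```

```text
pics/wh.npz ((565.8331298828125, -269.7220153808594), (77.75794982910156, 76.72008514404297), 63.02005386352539)
post tip [ 567.11177966 -270.5729006 ] collar [ 568.93452189 -269.2981621 ]
pics/wb.npz ((617.0877075195312, 40.17707061767578), (109.7815933227539, 109.8614501953125), 80.55299377441406)
bore rough [619.04993002  40.304741  ]
[476.24055524 241.9808204  231.28006467] [277.55598914 182.34712113]
[[[25, 212, 107], [19, 192, 157], [19, 190, 180], [19, 195, 175], [19, 191, 183]], [[24, 198, 108], [19, 191, 176], [19, 193, 116], [19, 187, 161], [19, 190, 154]], [[19, 191, 164], [19, 194, 134], [19, 191, 171], [19, 189, 174], [19, 190, 173]], [[22, 198, 126], [19, 191, 171], [19, 187, 165], [19, 192, 175], [18, 197, 83]], [[25, 207, 107], [19, 191, 172], [19, 189, 179], [19, 192, 133], [19, 189, 179]]]
crop org 197 124
```

View pics/cc.png

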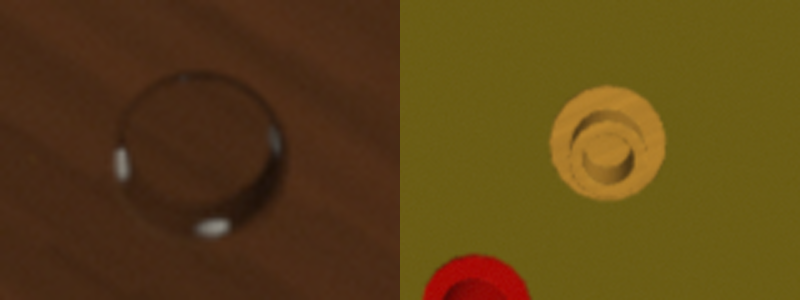

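Left crop: the bore rim is an ellipse centred near (202,154), which is full-frame (276.4,174.8). Right crop: the socket flange centre is near full-frame (280.4,181). I'll measure both precisely.

```bash
cat >> h.py <<'E'
def flange(f,guess,z):
    hsv=cv2.cvtColor(f['color'],cv2.COLOR_RGB2HSV); m=cv2.inRange(hsv,np.array((15,150,60)),np.array((21,255,255)))
    m=cv2.morphologyEx(m,cv2.MORPH_CLOSE,np.ones((5,5)))
    cs,_=cv2.findContours(m,cv2.RETR_EXTERNAL,cv2.CHAIN_APPROX_NONE)
    u=proj(f,[*guess,z]); c=min((c for c in cs if cv2.contourArea(c)>300),key=lambda c:abs(cv2.pointPolygonTest(c,tuple(map(float,u)),True)-20))
    P=np.array([cast(f,p[0],z) for p in c],np.float32); return cv2.fitEllipse(P)
E
python3 - <<'E'
from h import *
f=dict(np.load('pics/ws.npz'))
e=flange(f,(476,241),32); print(e,cast(f,(280.4,181),32))
b=dict(np.load('pics/wb.npz')); print("bore",cast(b,(276.4,174.8),60))
print(delta([*e[0],37],0.448))
E
```

```text
((477.90576171875, 239.68504333496094), (46.71628189086914, 47.3033447265625), 118.24916076660156) [478.53149677 238.97886883]
bore [618.52901402  39.63835768]
(array([0.013, 0.067, 4.856]), array([ 0.003,  0.001, -0.024]))
```

{"name": "play_rows", "arguments": {
  "dp": [
    [0.01,0.07,1.0],
    [0.01,0.07,2.0],
    [0.01,0.07,3.0],
    [0.01,0.07,3.7],
    [0.01,0.07,4.1]
  ],
  "rot": [
    [0,0,0],
    [0,0,0],
    [0,0,0],
    [0,0,0],
    [0,0,0]
  ]
}}

```text
clock: 3.22
eef_pos: [475.8, 238.8, 63.8]
tcp_rot: [3.141, 0.004, 0.445]
contact_force: [-0.5, -0.2, 1.3]
opening: 0.797
grasp_force: 0.0
```

{"name": "play_rows", "arguments": {
  "dp": [
    [0,0,0.3],
    [0,0,0.55],
    [0,0,0.7],
    [0,0,0.72],
    [0,0,0.72]
  ],
  "rot": [
    [0,0,0],
    [0,0,0],
    [0,0,0],
    [0,0,0],
    [0,0,0]
  ]
}}

```text
clock: 3.63
eef_pos: [477.5, 241.2, 38.9]
tcp_rot: [-3.142, -0.001, 0.447]
contact_force: [0.4, 0.1, 0.9]
opening: 0.802
grasp_force: 0.0
```

{"name": "play_rows", "arguments": {
  "dp": [
    [0,0,0],
    [0,0,0],
    [0,0,0],
    [0,0,0],
    [0,0,0]
  ],
  "rot": [
    [0,0,0],
    [0,0,0],
    [0,0,0],
    [0,0,0],
    [0,0,0]
  ],
  "fingers": 0,
  "grip_force": 40
}}

```text
clock: 4.05
eef_pos: [477.7, 241.6, 39.4]
tcp_rot: [3.142, -0.002, 0.448]
contact_force: [-0.6, -1.0, 6.7]
opening: 0.338
grasp_force: 39.1
```

{"name": "play_rows", "arguments": {
  "dp": [
    [0,0,0],
    [0,0,0],
    [0,0,0],
    [0,0,0],
    [0,0,0]
  ],
  "rot": [
    [0,0,0],
    [0,0,0],
    [0,0,0],
    [0,0,0],
    [0,0,0]
  ],
  "fingers": 0,
  "grip_force": 90
}}

```text
clock: 4.47
eef_pos: [477.7, 241.6, 39.7]
tcp_rot: [3.141, -0.002, 0.448]
contact_force: [-0.4, -1.1, 8.5]
opening: 0.319
grasp_force: 88.0
```

{"name": "play_rows", "arguments": {
  "dp": [
    [0,0,-0.3],
    [0,0,-0.8],
    [0,0,-1.5],
    [0,0,-2.2],
    [0,0,-2.7]
  ],
  "rot": [
    [0,0,0],
    [0,0,0],
    [0,0,0],
    [0,0,0],
    [0,0,0]
  ]
}}

```text
clock: 4.88
eef_pos: [477.3, 241.5, 149.3]
tcp_rot: [-3.142, -0.002, 0.448]
contact_force: [0.6, 0.5, -1.2]
opening: 0.315
grasp_force: 89.1
```

{"name": "play_rows", "arguments": {
  "dp": [
    [0,0,0],
    [0,0,0],
    [0,0,0]
  ],
  "rot": [
    [0,0,0],
    [0,0,0],
    [0,0,0]
  ]
}}

```text
clock: 5.13
eef_pos: [476.3, 240.9, 146.0]
tcp_rot: [3.142, 0.001, 0.448]
contact_force: [-0.2, 0.5, -1.7]
opening: 0.313
grasp_force: 89.1
```

```bash
python3 - <<'E'
from h import *
s,f=wrist(); cv2.imwrite('pics/held.png',f['color'][:,:,::-1]); np.savez('pics/held.npz',**f)
print(s)
z=s['eef_pos'][2]-39.4+32
try: print(flange(f,s['eef_pos'][:2],z))
except Exception as e: print(e)
print(delta([618.0,39.9,146],0.448))
E
```

```text
{'clock': 5.1333, 'qpos': array([4.65471821e-01, 3.14504854e-01, 1.90566005e+00, 8.19856138e-06,
       9.22245974e-01, 1.58838772e+00]), 'qvel': array([-0.00148365,  0.02043318,  0.01083621, -0.00069198, -0.00033198,
        0.00141456]), 'joint_efforts': array([ 4.12063440e-03, -5.49013782e+01, -3.03939664e+01, -2.21139721e-04,
       -3.10183852e-02,  1.73173731e-06]), 'eef_pos': array([476.31493821, 240.92567699, 146.04626119]), 'tcp_rot': array([3.14158479e+00, 8.18208133e-04, 4.47875466e-01]), 'contact_force': array([-0.22086754,  0.51918982, -1.6594088 ]), 'wrist_torque': array([-0.03324684,  0.0361736 , -0.00326961]), 'grasp_force': 89.10322664072737, 'opening': 0.3127996302601886}
((473.8376770019531, 238.42967224121094), (40.85128402709961, 61.129215240478516), 113.8720474243164)
(array([ 1.025,  6.063, -0.014]), array([ 0.001,  0.018, -0.002]))
```

View pics/held.png

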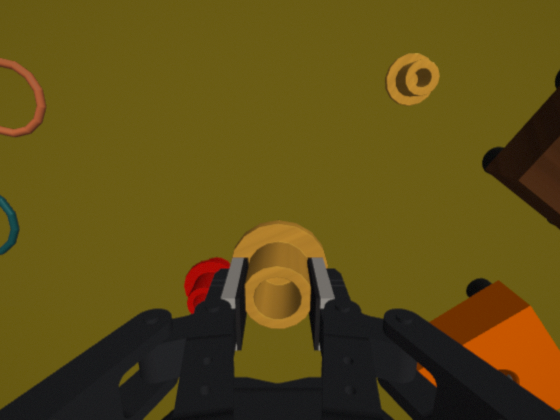

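The socket is held upright between the pads. Its hub rim is centred near (278.5,297) and its flange spans columns 232–328 (mid 280). I'll work out the in-hand offset and the shift to the bore.

```bash
python3 - <<'E'
from h import *
f=dict(np.load('pics/held.npz')); p=np.array([476.3,240.9]); zt=146.0
a=cast(f,(278,297),zt-39.5+58); b=cast(f,(280,244),zt-39.5+30)
yaw=.448; T=np.array([[np.cos(yaw),np.sin(yaw)],[np.sin(yaw),-np.cos(yaw)]])
print("rim",a,T@(a-p)," tcp proj",proj(f,[*p,164.5]))
for zz in(138.6,): 
  l=cast(f,(232.5,262),zz); q=cast(f,(327.5,262),zz); print("flange mid",T@((l+q)/2-p),np.linalg.norm(q-l))
s=telemetry.sense(); print(s['eef_pos'],delta([618.3,39.8,146],.448))
E
```

```text
rim [476.79373173 240.35945684] [0.21086421 0.70106648]  tcp proj [276.31162299 297.44494032]
flange mid [3.4800973  1.71884897] 46.06416189013847
[476.04376649 240.75677874 145.50084439] (array([ 1.03 ,  6.068, -0.014]), array([ 0.001,  0.018, -0.002]))
```

{"name": "play_rows", "arguments": {
  "dp": [
    [1.03,6.04,0],
    [1.03,6.04,0],
    [1.03,6.04,0],
    [1.03,6.04,0],
    [1.03,6.04,0]
  ],
  "rot": [
    [0,0,0],
    [0,0,0],
    [0,0,0],
    [0,0,0],
    [0,0,0]
  ]
}}

```text
clock: 5.6
eef_pos: [597.3, 69.5, 144.8]
tcp_rot: [-3.141, 0.003, 0.448]
contact_force: [0.8, 0.9, -1.8]
opening: 0.315
grasp_force: 89.3
```

```bash
python3 -c "
from h import *
print(telemetry.sense()['eef_pos'],delta([617.7,40.9,115],.448))"
```

```text
[597.30039284  69.45527722 144.8073331 ] (array([0.152, 0.865, 0.744]), array([-0.01 ,  0.025,  0.001]))
```

{"name": "play_rows", "arguments": {
  "dp": [
    [0.15,0.87,0.2],
    [0.15,0.87,0.4],
    [0.15,0.87,0.5],
    [0.15,0.87,0.5],
    [0.15,0.87,0.5]
  ],
  "rot": [
    [0,0,0],
    [0,0,0],
    [0,0,0],
    [0,0,0],
    [0,0,0]
  ]
}}

```text
clock: 6.02
eef_pos: [616.5, 43.2, 125.3]
tcp_rot: [-3.14, 0.003, 0.448]
contact_force: [-0.4, 0.2, -1.8]
opening: 0.317
grasp_force: 89.5
```

{"name": "play_rows", "arguments": {
  "dp": [
    [0,0,0],
    [0,0,0],
    [0,0,0]
  ],
  "rot": [
    [0,0,0],
    [0,0,0],
    [0,0,0]
  ]
}}

```text
clock: 6.27
eef_pos: [617.9, 43.3, 127.0]
tcp_rot: [3.141, -0.001, 0.449]
contact_force: [0.6, -0.1, -1.6]
opening: 0.317
grasp_force: 89.5
```

```bash
python3 - <<'E'
from h import *
s,f=wrist(); t=optics.grab_frame("side"); q=optics.grab_frame("top")
print(s['eef_pos'],s['contact_force'],delta([617.7,40.9,106],.448))
u,v=proj(t,[618,40,80]).astype(int)
a=cv2.resize(t['color'][v-50:v+50,u-65:u+65],(390,300),interpolation=cv2.INTER_CUBIC)
u2,v2=277,250; b=cv2.resize(f['color'][v2-100:v2+100,u2-130:u2+130],(390,300),interpolation=cv2.INTER_CUBIC)
print(u-65,v-50,u2-130,v2-100)
cv2.imwrite('pics/pre.png',np.hstack([a,b])[:,:,::-1])
E
```

```text
[617.87921729  43.31030861 126.9779119 ] [ 0.5819164  -0.14114135 -1.6426389 ] (array([-0.028,  0.042,  0.522]), array([ 0.002, -0.005,  0.004]))
196 168 147 150
```

View pics/pre.png

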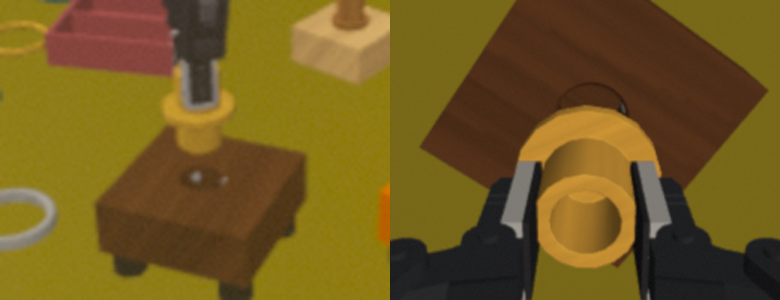

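Left (side view): the sleeve foot is centred at crop x≈199.5 above the hole at (204,179). Right (wrist view): the hole is centred at crop x≈593 and the rim at (586.5,221). I'll compare these in world terms.

```bash
python3 - <<'E'
from h import *
s,f=wrist(); t=optics.grab_frame("side"); p=s['eef_pos']; print(p)
H=np.array([196+204/3,168+179/3]); F=np.array([196+199.5/3,168+142/3])
print("side hole",cast(t,H,60),"foot",cast(t,F,p[2]-39.5), "tcp axis foot/hole px",proj(t,[*p[:2],p[2]-39.5]),proj(t,[*p[:2],60]),H,F)
g=cv2.cvtColor(f['color'],cv2.COLOR_RGB2GRAY)
# wrist: hole lateral; expected hole u if hole on tool axis
print("wrist axis at hole",proj(f,[*p[:2],60]),"rim",proj(f,[*p[:2],p[2]+18.5]),"flange",proj(f,[*p[:2],p[2]-7.5]))
print("seen hole u",147+203/1.5,"rim u",147+196.5/1.5,"flange u",147+200/1.5)
b=dict(np.load('pics/wb.npz')); print(cast(b,(276.4,174.8),60))
E
```

```text
[617.96025629  42.88677706 126.86042688]
side hole [613.45925914  43.58653837] foot [616.42226215  40.15661642] tcp axis foot/hole px [261.41033669 215.94765965] [261.98151107 227.24013481] [264.         227.66666667] [262.5        215.33333333]
wrist axis at hole [276.62658583 226.39625112] rim [276.27950121 297.40214778] flange [276.42128678 268.3959325 ]
seen hole u 282.33333333333337 rim u 278.0 flange u 280.33333333333337
[618.52901402  39.63835768]
```

{"name": "play_rows", "arguments": {
  "dp": [
    [-0.035,0.045,0.2],
    [-0.035,0.045,0.4],
    [-0.035,0.045,0.5],
    [-0.035,0.045,0.55],
    [-0.035,0.045,0.55]
  ],
  "rot": [
    [0,0,0],
    [0,0,0],
    [0,0,0],
    [0,0,0],
    [0,0,0]
  ]
}}

```text
clock: 6.93
eef_pos: [616.8, 40.1, 103.4]
tcp_rot: [-3.141, 0.002, 0.448]
contact_force: [-0.3, -0.5, -1.6]
opening: 0.312
grasp_force: 89.5
```

{"name": "play_rows", "arguments": {
  "dp": [
    [0,0,0.04],
    [0,0,0.08],
    [0,0,0.12],
    [0,0,0.16],
    [0,0,0.2]
  ],
  "rot": [
    [0,0,0],
    [0,0,0],
    [0,0,0],
    [0,0,0],
    [0,0,0]
  ]
}}

```text
clock: 7.35
eef_pos: [617.6, 40.4, 96.6]
tcp_rot: [-3.142, -0.0, 0.448]
contact_force: [0.0, 2.3, 0.1]
opening: 0.32
grasp_force: 89.8
```

{"name": "play_rows", "arguments": {
  "dp": [
    [0,0,0.03],
    [0,0,0.06],
    [0,0,0.09],
    [0,0,0.12],
    [0,0,0.15]
  ],
  "rot": [
    [0,0,0],
    [0,0,0],
    [0,0,0],
    [0,0,0],
    [0,0,0]
  ]
}}

```text
clock: 7.77
eef_pos: [618.0, 40.8, 91.5]
tcp_rot: [-3.141, -0.001, 0.448]
contact_force: [-2.7, 5.2, 11.4]
opening: 0.316
grasp_force: 90.9
```

{"name": "play_rows", "arguments": {
  "dp": [
    [0,-0.01,0],
    [0,-0.02,0],
    [0,-0.025,0],
    [0,-0.025,0.02],
    [0,-0.025,0.04]
  ],
  "rot": [
    [0,0,0],
    [0,0,0],
    [0,0,0],
    [0,0,0],
    [0,0,0]
  ]
}}

```text
clock: 8.18
eef_pos: [617.3, 41.3, 89.0]
tcp_rot: [3.142, -0.001, 0.448]
contact_force: [-0.1, 3.2, 3.1]
opening: 0.316
grasp_force: 90.0
```

{"name": "play_rows", "arguments": {
  "dp": [
    [0,-0.02,0.02],
    [0,-0.02,0.05],
    [0,-0.02,0.08],
    [0,-0.02,0.11],
    [0,-0.02,0.14]
  ],
  "rot": [
    [0,0,0],
    [0,0,0],
    [0,0,0],
    [0,0,0],
    [0,0,0]
  ]
}}

```text
clock: 8.6
eef_pos: [617.6, 41.8, 84.3]
tcp_rot: [3.141, -0.002, 0.448]
contact_force: [-1.4, 0.3, 10.4]
opening: 0.322
grasp_force: 91.0
```

{"name": "play_rows", "arguments": {
  "dp": [
    [0,0,0.02],
    [0,0,0.04],
    [0,0,0.06],
    [0,0,0.08],
    [0,0,0.1]
  ],
  "rot": [
    [0,0,0],
    [0,0,0],
    [0,0,0],
    [0,0,0],
    [0,0,0]
  ]
}}

```text
clock: 9.02
eef_pos: [617.3, 41.7, 79.9]
tcp_rot: [3.141, -0.001, 0.448]
contact_force: [-1.3, 0.9, 6.1]
opening: 0.318
grasp_force: 90.5
```

{"name": "play_rows", "arguments": {
  "dp": [
    [0,0,0.02],
    [0,0,0.04],
    [0,0,0.06],
    [0,0,0.08],
    [0,0,0.1]
  ],
  "rot": [
    [0,0,0],
    [0,0,0],
    [0,0,0],
    [0,0,0],
    [0,0,0]
  ]
}}

```text
clock: 9.43
eef_pos: [617.3, 41.7, 75.9]
tcp_rot: [3.141, -0.001, 0.448]
contact_force: [-0.8, 1.2, 7.0]
opening: 0.318
grasp_force: 90.5
```

{"name": "play_rows", "arguments": {
  "dp": [
    [0,0,0.02],
    [0,0,0.04],
    [0,0,0.06],
    [0,0,0.08],
    [0,0,0.08]
  ],
  "rot": [
    [0,0,0],
    [0,0,0],
    [0,0,0],
    [0,0,0],
    [0,0,0]
  ]
}}

```text
clock: 9.85
eef_pos: [617.4, 41.6, 72.6]
tcp_rot: [3.141, -0.001, 0.448]
contact_force: [1.1, 0.6, 4.9]
opening: 0.315
grasp_force: 90.4
```

{"name": "play_rows", "arguments": {
  "dp": [
    [0,0,0.02],
    [0,0,0.04],
    [0,0,0.06],
    [0,0,0.06]
  ],
  "rot": [
    [0,0,0],
    [0,0,0],
    [0,0,0],
    [0,0,0]
  ]
}}

```text
clock: 10.18
eef_pos: [617.4, 41.5, 70.4]
tcp_rot: [3.141, -0.001, 0.448]
contact_force: [0.4, -0.8, 8.5]
opening: 0.316
grasp_force: 90.6
```

{"name": "play_rows", "arguments": {
  "dp": [
    [0,0,0.02],
    [0,0,0.04],
    [0,0,0.04]
  ],
  "rot": [
    [0,0,0],
    [0,0,0],
    [0,0,0]
  ]
}}

```text
clock: 10.43
eef_pos: [617.5, 41.5, 69.1]
tcp_rot: [3.141, -0.001, 0.448]
contact_force: [-1.7, 0.2, 12.0]
opening: 0.315
grasp_force: 90.9
```

{"name": "play_rows", "arguments": {
  "dp": [
    [0,0,0.02],
    [0,0,0.04],
    [0,0,0.04]
  ],
  "rot": [
    [0,0,0],
    [0,0,0],
    [0,0,0]
  ]
}}

```text
clock: 10.68
eef_pos: [617.5, 41.5, 67.9]
tcp_rot: [3.141, -0.001, 0.448]
contact_force: [-3.1, 0.1, 15.0]
opening: 0.318
grasp_force: 91.3
```

{"name": "play_rows", "arguments": {
  "dp": [
    [0,0,0.02],
    [0,0,0.04],
    [0,0,0.04]
  ],
  "rot": [
    [0,0,0],
    [0,0,0],
    [0,0,0]
  ]
}}

```text
clock: 10.93
eef_pos: [617.6, 41.5, 66.7]
tcp_rot: [3.14, -0.002, 0.448]
contact_force: [-3.3, -1.0, 18.9]
opening: 0.316
grasp_force: 91.7
```

{"name": "play_rows", "arguments": {
  "dp": [
    [0,0,0.02],
    [0,0,0.03],
    [0,0,0.03]
  ],
  "rot": [
    [0,0,0],
    [0,0,0],
    [0,0,0]
  ]
}}

```text
clock: 11.18
eef_pos: [617.6, 41.5, 65.8]
tcp_rot: [3.14, -0.002, 0.448]
contact_force: [-5.1, -1.5, 21.9]
opening: 0.315
grasp_force: 92.0
```

{"name": "play_rows", "arguments": {
  "dp": [
    [0,0,-0.05],
    [0,0,-0.1],
    [0,0,-0.15],
    [0,0,-0.15]
  ],
  "rot": [
    [0,0,0],
    [0,0,0],
    [0,0,0],
    [0,0,0]
  ]
}}

```text
clock: 11.52
eef_pos: [617.5, 41.5, 70.8]
tcp_rot: [3.141, -0.001, 0.448]
contact_force: [-0.2, 0.1, 7.9]
opening: 0.317
grasp_force: 90.4
```

{"name": "play_rows", "arguments": {
  "dp": [
    [0,0,0],
    [0,0,0],
    [0,0,0]
  ],
  "rot": [
    [0,0,0],
    [0,0,0],
    [0,0,0]
  ],
  "fingers": 0.6
}}

```text
clock: 11.77
eef_pos: [616.3, 41.6, 69.3]
tcp_rot: [-3.142, 0.001, 0.448]
contact_force: [-0.4, -0.1, -0.1]
opening: 0.6
grasp_force: 0.0
```

{"name": "play_rows", "arguments": {
  "dp": [
    [0,0,-0.5],
    [0,0,-1.5],
    [0,0,-2.5],
    [0,0,-3.2],
    [0,0,-3.2]
  ],
  "rot": [
    [0,0,0],
    [0,0,0],
    [0,0,0],
    [0,0,0],
    [0,0,0]
  ]
}}

```text
clock: 12.18
eef_pos: [620.0, 42.0, 204.0]
tcp_rot: [3.138, -0.008, 0.448]
contact_force: [1.0, -0.4, -0.2]
opening: 0.599
grasp_force: 0.0
```

```bash
python3 - <<'E'
from h import *
s,f=wrist(); t=optics.grab_frame("side"); np.savez('pics/w_in.npz',**f)
u,v=proj(t,[618,40,70]).astype(int)
print(s['eef_pos'],s['contact_force'],u-40,v-35)
a=cv2.resize(t['color'][v-35:v+40,u-40:u+40],(400,375),interpolation=cv2.INTER_CUBIC)
u,v=proj(f,[617.6,41.5,80]).astype(int); print(u-80,v-75)
b=cv2.resize(f['color'][v-75:v+75,u-80:u+80],(400,375),interpolation=cv2.INTER_CUBIC)
cv2.imwrite('pics/in.png',np.hstack([a,b])[:,:,::-1])
E
```

```text
[620.00715443  41.99908186 203.96969758] [ 0.98906964 -0.37954553 -0.23469271] 222 187
195 131
```

View pics/in.png

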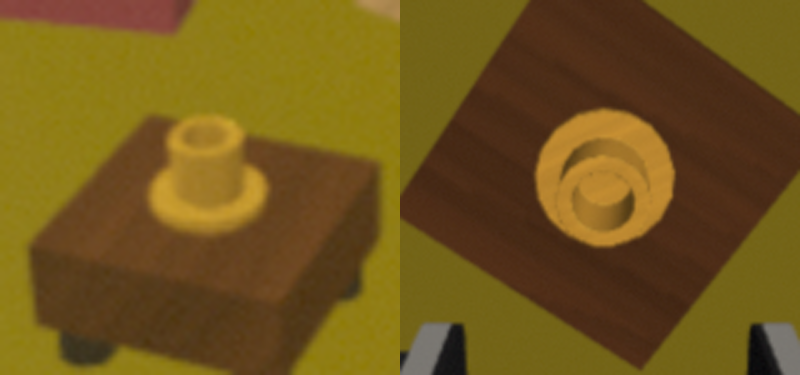

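The socket sits flush and upright: the flange meets the wood all round in both crops (rim at left crop (205,130), flange at right crop (605,178)). Next I go to the post.

{"name": "play_rows", "arguments": {
  "dp": [
    [-4.5,6.43,-0.4],
    [-4.5,6.43,-0.4],
    [-4.5,6.43,-0.4],
    [-4.5,6.43,-0.4],
    [-4.5,6.43,-0.4]
  ],
  "rot": [
    [0,0,0],
    [0,0,0],
    [0,0,0],
    [0,0,0],
    [0,0,0]
  ],
  "fingers": 0.7
}}

```text
clock: 12.7
eef_pos: [581.2, -164.8, 206.1]
tcp_rot: [-3.139, 0.003, 0.448]
contact_force: [1.6, 0.1, -0.4]
opening: 0.704
grasp_force: 0.0
```

```bash
python3 -c "
from h import *
print(telemetry.sense()['eef_pos'],delta([566,-269,220],.448))"
```

```text
[ 581.16135882 -164.82534297  206.14485427] (array([-1.471,  2.182, -0.347]), array([-0.021,  0.025,  0.003]))
```

{"name": "play_rows", "arguments": {
  "dp": [
    [-1.47,2.18,-0.3],
    [-1.47,2.18,-0.3],
    [-1.47,2.18,-0.3],
    [-1.47,2.18,-0.3],
    [-1.47,2.18,-0.3]
  ],
  "rot": [
    [0,0,0],
    [0,0,0],
    [0,0,0],
    [0,0,0],
    [0,0,0]
  ]
}}

```text
clock: 13.12
eef_pos: [566.4, -268.3, 218.2]
tcp_rot: [-3.139, 0.002, 0.445]
contact_force: [0.1, 0.1, -0.9]
opening: 0.702
grasp_force: 0.0
```

{"name": "play_rows", "arguments": {
  "dp": [
    [0,0,0],
    [0,0,0],
    [0,0,0]
  ],
  "rot": [
    [0,0,0],
    [0,0,0],
    [0,0,0]
  ]
}}

```text
clock: 13.37
eef_pos: [567.7, -266.0, 219.6]
tcp_rot: [-3.141, 0.001, 0.449]
contact_force: [0.3, 1.0, 0.7]
opening: 0.702
grasp_force: 0.0
```

```bash
python3 - <<'E'
from h import *
s,f=wrist(); np.savez('pics/wp.npz',**f)
hsv=cv2.cvtColor(f['color'],cv2.COLOR_RGB2HSV); u,v=proj(f,[566,-269,40]).astype(int); print(s['eef_pos'],u,v)
m=cv2.inRange(hsv,np.array((5,50,60)),np.array((21,195,255))); k=np.zeros_like(m);k[v-70:v+70,u-70:u+70]=1
h=cv2.inRange(hsv,np.array((5,50,140)),np.array((21,165,255)))*k
c=max(cv2.findContours(m*k,0,1)[0],key=cv2.contourArea)
R=cv2.minAreaRect(cv2.convexHull(np.array([cast(f,p[0],34) for p in c],np.float32))); print(R)
# post: dark reddish inside holder
d=cv2.inRange(hsv,np.array((8,160,30)),np.array((17,255,165)))*k
c=max(cv2.findContours(d,0,1)[0],key=cv2.contourArea); x,y,w,hh=cv2.boundingRect(c); print("post box",x,y,w,hh)
print("top-of-collar edge row",y," tip",y+hh)
print("axis proj at z37,104 for TCP",proj(f,[*s['eef_pos'][:2],37]),proj(f,[*s['eef_pos'][:2],98]))
cv2.imwrite('pics/wp.png',cv2.resize(f['color'][v-60:v+60,u-80:u+80],None,fx=4,fy=4,interpolation=cv2.INTER_CUBIC)[:,:,::-1]); print(u-80,v-60)
E
```

```text
[ 567.6898017  -266.03807477  219.58237515] 279 188
((565.9986572265625, -269.544189453125), (78.19049835205078, 76.82424926757812), 63.03517532348633)
post box 264 173 33 49
top-of-collar edge row 173  tip 222
axis proj at z37,104 for TCP [277.06710619 185.36884357] [276.93502886 202.8393579 ]
199 128
```

View pics/wp.png

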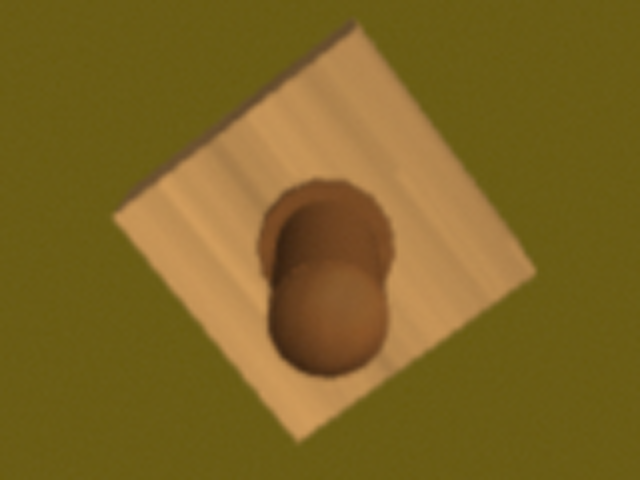

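The post's collar is centred at crop (326,247), which is full-frame (280.5,189.8). The dome centre is at crop (328,318), which is full-frame (281,207.5).

```bash
python3 - <<'E'
from h import *
f=dict(np.load('pics/wp.npz'))
c=cast(f,(280.5,189.75),40); d=cast(f,(281,207.5),98); print(c,d)
m=(c+d)/2; yaw=.448; g=m-1.4*np.array([np.sin(yaw),-np.cos(yaw)])
print(g,delta([*g,52],.448))
E
```

```text
[ 565.84779682 -270.6443433 ] [ 565.57663123 -270.71932242]
[ 565.10578475 -269.41999154] (array([-0.094,  0.047,  4.196]), array([-0.007,  0.004,  0.013]))
```

{"name": "play_rows", "arguments": {
  "dp": [
    [-0.09,0.05,0.8],
    [-0.09,0.05,1.7],
    [-0.09,0.05,2.6],
    [-0.09,0.05,3.3],
    [-0.09,0.05,3.8]
  ],
  "rot": [
    [0,0,0],
    [0,0,0],
    [0,0,0],
    [0,0,0],
    [0,0,0]
  ]
}}

```text
clock: 13.83
eef_pos: [564.2, -269.3, 65.4]
tcp_rot: [-3.139, 0.002, 0.449]
contact_force: [-0.4, -0.0, 0.3]
opening: 0.701
grasp_force: 0.0
```

{"name": "play_rows", "arguments": {
  "dp": [
    [0,0,0.25],
    [0,0,0.4],
    [0,0,0.4],
    [0,0,0.4]
  ],
  "rot": [
    [0,0,0],
    [0,0,0],
    [0,0,0],
    [0,0,0]
  ]
}}

```text
clock: 14.17
eef_pos: [566.1, -270.9, 53.3]
tcp_rot: [3.141, -0.001, 0.448]
contact_force: [-0.2, -0.2, 0.3]
opening: 0.699
grasp_force: 0.0
```

{"name": "play_rows", "arguments": {
  "dp": [
    [0,0,0],
    [0,0,0],
    [0,0,0],
    [0,0,0],
    [0,0,0]
  ],
  "rot": [
    [0,0,0],
    [0,0,0],
    [0,0,0],
    [0,0,0],
    [0,0,0]
  ],
  "fingers": 0,
  "grip_force": 40
}}

```text
clock: 14.58
eef_pos: [566.0, -271.2, 53.6]
tcp_rot: [3.14, -0.001, 0.448]
contact_force: [-0.1, 0.3, 5.4]
opening: 0.281
grasp_force: 38.9
```

{"name": "play_rows", "arguments": {
  "dp": [
    [0,0,0],
    [0,0,0],
    [0,0,0]
  ],
  "rot": [
    [0,0,0],
    [0,0,0],
    [0,0,0]
  ]
}}

```text
clock: 14.83
eef_pos: [566.0, -271.2, 53.6]
tcp_rot: [3.14, -0.001, 0.448]
contact_force: [-0.9, 0.7, 5.2]
opening: 0.278
grasp_force: 38.9
```

{"name": "play_rows", "arguments": {
  "dp": [
    [0,0,-0.3],
    [0,0,-0.8],
    [0,0,-1.5],
    [0,0,-2.3],
    [0,0,-2.8]
  ],
  "rot": [
    [0,0,0],
    [0,0,0],
    [0,0,0],
    [0,0,0],
    [0,0,0]
  ]
}}

```text
clock: 15.25
eef_pos: [566.2, -271.4, 168.2]
tcp_rot: [3.139, -0.002, 0.448]
contact_force: [0.4, 0.3, -0.3]
opening: 0.28
grasp_force: 39.3
```

{"name": "play_rows", "arguments": {
  "dp": [
    [0,0,0],
    [0,0,0],
    [0,0,0]
  ],
  "rot": [
    [0,0,0],
    [0,0,0],
    [0,0,0]
  ]
}}

```text
clock: 15.5
eef_pos: [564.8, -270.6, 164.0]
tcp_rot: [-3.141, 0.0, 0.448]
contact_force: [-1.5, 0.7, -0.7]
opening: 0.283
grasp_force: 39.3
```

```bash
python3 -c "
from h import *
s=telemetry.sense();print(s['eef_pos'],s['contact_force'],delta([617.4,41.6,165],.448))"
```

```text
[ 564.75962055 -270.61437963  164.02113108] [-1.48529302  0.70901952 -0.74324488] (array([ 4.566, -6.466, -0.023]), array([-0.005,  0.004, -0.002]))
```

{"name": "play_rows", "arguments": {
  "dp": [
    [4.55,-6.46,0],
    [4.55,-6.46,0],
    [4.55,-6.46,0],
    [4.55,-6.46,0],
    [4.55,-6.46,0]
  ],
  "rot": [
    [0,0,0],
    [0,0,0],
    [0,0,0],
    [0,0,0],
    [0,0,0]
  ]
}}

```text
clock: 15.92
eef_pos: [598.5, -63.5, 162.6]
tcp_rot: [-3.14, 0.002, 0.447]
contact_force: [1.6, -0.2, -0.7]
opening: 0.284
grasp_force: 39.4
```

```bash
python3 -c "
from h import *
s=telemetry.sense();print(s['eef_pos'],delta([617.4,41.6,165],.448))"
```

```text
[598.53863317 -63.52488078 162.63649026] (array([ 1.562, -2.166, -0.06 ]), array([-0.015,  0.024, -0.007]))
```

{"name": "play_rows", "arguments": {
  "dp": [
    [1.56,-2.17,0],
    [1.56,-2.17,0],
    [1.56,-2.17,0],
    [1.56,-2.17,0],
    [1.56,-2.17,0]
  ],
  "rot": [
    [0,0,0],
    [0,0,0],
    [0,0,0],
    [0,0,0],
    [0,0,0]
  ]
}}

```text
clock: 16.33
eef_pos: [617.4, 41.2, 162.6]
tcp_rot: [-3.141, 0.003, 0.451]
contact_force: [-1.0, 0.0, -0.9]
opening: 0.278
grasp_force: 39.5
```

{"name": "play_rows", "arguments": {
  "dp": [
    [0,0,0],
    [0,0,0],
    [0,0,0],
    [0,0,0],
    [0,0,0]
  ],
  "rot": [
    [0,0,0],
    [0,0,0],
    [0,0,0],
    [0,0,0],
    [0,0,0]
  ]
}}

```text
clock: 16.75
eef_pos: [618.4, 39.0, 164.3]
tcp_rot: [3.142, -0.0, 0.447]
contact_force: [-0.4, 0.0, 0.1]
opening: 0.276
grasp_force: 39.5
```

```bash
python3 -c "
from h import *
s=telemetry.sense();print(s['eef_pos'],s['tcp_rot'],delta([617.4,41.6,133],.448))"
```

```text
[618.35963207  38.98750423 164.31350689] [ 3.14153477e+00 -3.03533192e-05  4.46542481e-01] (array([ 0.007, -0.069,  0.783]), array([ 0.001, -0.   , -0.014]))
```

{"name": "play_rows", "arguments": {
  "dp": [
    [0,-0.068,0.2],
    [0,-0.068,0.4],
    [0,-0.068,0.58],
    [0,-0.068,0.6],
    [0,-0.068,0.6]
  ],
  "rot": [
    [0,0,0],
    [0,0,0],
    [0,0,0],
    [0,0,0],
    [0,0,0]
  ]
}}

```text
clock: 17.17
eef_pos: [616.5, 42.3, 139.2]
tcp_rot: [-3.141, 0.002, 0.448]
contact_force: [0.5, -0.3, -0.8]
opening: 0.281
grasp_force: 39.5
```

{"name": "play_rows", "arguments": {
  "dp": [
    [0,0,0],
    [0,0,0],
    [0,0,0],
    [0,0,0]
  ],
  "rot": [
    [0,0,0],
    [0,0,0],
    [0,0,0],
    [0,0,0]
  ]
}}

```text
clock: 17.5
eef_pos: [617.4, 42.4, 140.6]
tcp_rot: [3.141, -0.001, 0.448]
contact_force: [0.2, 0.3, -0.3]
opening: 0.278
grasp_force: 39.5
```

Aligned within the 2 mm clearance, so I'm going down in steps and watching the force.

{"name": "play_rows", "arguments": {
  "dp": [
    [0,0.015,0.1],
    [0,0.015,0.17],
    [0,0.015,0.24],
    [0,0.015,0.27],
    [0,0.015,0.27]
  ],
  "rot": [
    [0,0,0],
    [0,0,0],
    [0,0,0],
    [0,0,0],
    [0,0,0]
  ]
}}

```text
clock: 17.92
eef_pos: [617.1, 41.8, 128.9]
tcp_rot: [-3.141, 0.001, 0.448]
contact_force: [0.7, -0.0, -0.5]
opening: 0.281
grasp_force: 39.5
```

{"name": "play_rows", "arguments": {
  "dp": [
    [0,0,0.08],
    [0,0,0.16],
    [0,0,0.24],
    [0,0,0.3],
    [0,0,0.33]
  ],
  "rot": [
    [0,0,0],
    [0,0,0],
    [0,0,0],
    [0,0,0],
    [0,0,0]
  ]
}}

```text
clock: 18.33
eef_pos: [617.2, 41.8, 115.7]
tcp_rot: [-3.141, 0.001, 0.448]
contact_force: [0.0, 0.2, -0.1]
opening: 0.282
grasp_force: 39.5
```

{"name": "play_rows", "arguments": {
  "dp": [
    [0,0,0.02],
    [0,0,0.04],
    [0,0,0.05]
  ],
  "rot": [
    [0,0,0],
    [0,0,0],
    [0,0,0]
  ]
}}

```text
clock: 18.58
eef_pos: [617.5, 41.8, 114.3]
tcp_rot: [-3.142, -0.0, 0.448]
contact_force: [0.6, -0.8, -0.7]
opening: 0.287
grasp_force: 39.5
```

{"name": "play_rows", "arguments": {
  "dp": [
    [0,0,0.02],
    [0,0,0.04],
    [0,0,0.05]
  ],
  "rot": [
    [0,0,0],
    [0,0,0],
    [0,0,0]
  ]
}}

```text
clock: 18.83
eef_pos: [617.5, 41.8, 112.2]
tcp_rot: [3.142, -0.0, 0.448]
contact_force: [-0.1, -0.0, -1.3]
opening: 0.281
grasp_force: 39.5
```

{"name": "play_rows", "arguments": {
  "dp": [
    [0,0,0.02],
    [0,0,0.04],
    [0,0,0.05]
  ],
  "rot": [
    [0,0,0],
    [0,0,0],
    [0,0,0]
  ]
}}

```text
clock: 19.08
eef_pos: [617.7, 41.7, 110.5]
tcp_rot: [3.141, -0.0, 0.448]
contact_force: [-0.4, -0.0, 3.4]
opening: 0.28
grasp_force: 39.6
```

{"name": "play_rows", "arguments": {
  "dp": [
    [0,0,0.02],
    [0,0,0.04],
    [0,0,0.04]
  ],
  "rot": [
    [0,0,0],
    [0,0,0],
    [0,0,0]
  ]
}}

```text
clock: 19.33
eef_pos: [617.9, 41.5, 109.1]
tcp_rot: [3.141, -0.001, 0.448]
contact_force: [0.7, -2.3, 5.5]
opening: 0.282
grasp_force: 39.8
```

{"name": "play_rows", "arguments": {
  "dp": [
    [0,0,-0.03],
    [0,0,-0.05],
    [0,0,-0.05]
  ],
  "rot": [
    [0,0,0],
    [0,0,0],
    [0,0,0]
  ]
}}

```text
clock: 19.58
eef_pos: [617.4, 41.9, 110.7]
tcp_rot: [-3.141, 0.0, 0.448]
contact_force: [1.2, -0.2, 0.4]
opening: 0.282
grasp_force: 39.4
```

{"name": "play_rows", "arguments": {
  "dp": [
    [0,0,0],
    [0,0,0],
    [0,0,0],
    [0,0,0]
  ],
  "rot": [
    [0,0,0],
    [0,0,0],
    [0,0,0],
    [0,0,0]
  ],
  "fingers": 0.6
}}

```text
clock: 19.92
eef_pos: [617.3, 41.9, 110.5]
tcp_rot: [-3.141, 0.0, 0.448]
contact_force: [-0.3, 0.5, 0.6]
opening: 0.602
grasp_force: 0.0
```

{"name": "play_rows", "arguments": {
  "dp": [
    [0,0,-0.4],
    [0,0,-1.2],
    [0,0,-2.2],
    [0,0,-3.0],
    [0,0,-3.0]
  ],
  "rot": [
    [0,0,0],
    [0,0,0],
    [0,0,0],
    [0,0,0],
    [0,0,0]
  ]
}}

```text
clock: 20.33
eef_pos: [621.0, 42.0, 237.9]
tcp_rot: [3.138, -0.01, 0.448]
contact_force: [0.1, 0.0, 0.4]
opening: 0.602
grasp_force: 0.0
```

```bash
python3 - <<'E'
from h import *
s,f=wrist(); t=optics.grab_frame("side")
print(s['eef_pos'],s['contact_force'])
u,v=proj(t,[618,40,90]).astype(int); print(u-40,v-45)
a=cv2.resize(t['color'][v-45:v+45,u-40:u+40],(480,540),interpolation=cv2.INTER_CUBIC)
cv2.imwrite('pics/fin.png',a[:,:,::-1])
E
```

```text
[620.99747368  42.04850366 237.88567303] [0.05073816 0.01309116 0.38623216]
221 169
```

View pics/fin.png

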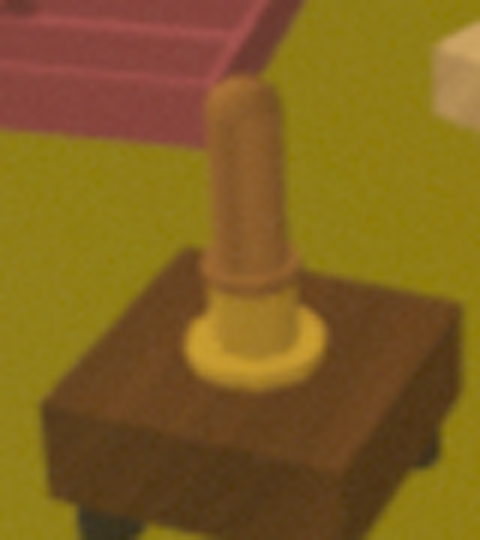

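The post stands on the hub rim with its collar at (250,270) and tip at (243,90). That small slant matches the camera's perspective of a vertical line, and the flange is flush, so I'm handing in.

```bash
python3 -c "
from h import *
print(r.sign_off())"
```

```text
the job is handed in; nothing more can be done
None
```

The ring stand is together and handed in at about 20 s on the robot's clock: the large brass socket is pressed flush into the dark block with at most about 24 N, and the post stands upright and fully home in it, released. I never touched the small socket, bangle or tray; the sign-off gave no verdict.

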